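# Seat the turning spindle in the plaster lathe stand

### The job

Lift the spindle with the plaster blank off its wooden rest and lower it into the two open slots of the turning stand, collars between the two plates, pressing it gently past the spring catches until both rod ends sit fully home and level at the bottom of their slots. Do not force or jam it against the stand, then let go, and leave the other things on the bench where they are.

Things in the scene. Friction and masses are not known exactly. Their poses are not given: they have to be found in the camera images.
- spindle: Steel rod 12 mm thick, 200 mm long, with a white plaster blank in the middle (90 mm long; 50 mm in diameter over its middle 62 mm, 58 mm at both ends) and beyond it two dark collars (22 mm in diameter, outer faces 58 mm from the middle). 0.25 to 0.5 kg. Origin on the axis at mid-length; y along the rod; it may have rolled, so x and z point anywhere. Ends alike.
- rod_end_a (a point): Centre of the rod's end face at -y, 100 mm from the spindle's origin.
- rod_end_b (a point): Centre of the rod's end face at +y, 100 mm from the spindle's origin.
- rest: Fixed wooden rest that holds the spindle at the start, the rod in two V supports 168 mm apart along its y, each 12 mm thick; foot 110 (x) by 210 mm (y). Origin under its centre at table height, z up. The rod's axis lies 60 mm above the table along the rest's y; nothing stands beside the blank.
- stand: Fixed turning stand: plywood board 190 (x) by 230 mm (y), 18 mm thick, with two upright aluminium plates 12 mm thick, 64 mm long in x, middles at y = -75 and +75 mm; nothing over 25 mm high between them. Origin under the board's centre at table height, z up, x roughly away from the robot. Each plate has one slot, open at the top. Pressing on the stand with over 30 N is forcing.
- seat_a (a point): Nominal middle of a seated rod in the slot at y = -75 mm: axis 75 mm above the table, rod along the stand's y. Slots are 14 mm wide, straight, with a flat bottom 69 mm above the table. Fixed to the board: the plates (one frame, both slots at the same x) are clamped anywhere from -14 to +14 mm along x of this point; that is not measured: find it by sight or feel.
- seat_b (a point): The same nominal point for the slot at y = +75 mm.
- lip_top (a point): Nominal, midway between the plates: height (97 mm above the table) of the flat top of the low lip on the -x side of each slot, 25 mm long in x.
- cheek_top (a point): Nominal, midway between the plates: height (121 mm above the table) of the high vertical cheek on the +x side of each slot, 25 mm long in x. A rod moved to +x above the lips stops against both cheeks; its axis is then 1 mm beyond the middle of the slots.
- catch_line (a point): Nominal, midway between the plates: height (83 mm above the table) of the spring catches, one in each slot: a rounded nose 8 mm thick, 4 mm proud of the lip side. Pushing the rod past both takes roughly 5 to 18 N in all, more than its weight, while its axis is about 90 to 80 mm above the table; below that it is free to the bottom.
- bowl: White bowl, 120 mm wide and 55 mm high, to be left alone. Origin under its centre.
- stepblock: Plaster block with a step, 60 x 90 x 80 mm, to be left alone. Origin under its centre.
- spatula: Spatula lying on the bench, to be left alone. Origin at its underside.
- bottle: Clear bottle 60 mm wide and 170 mm high, to be left alone. Origin under its centre.

How it is judged (in metres and radians):
On the way, in this order (a step that is already met when the one before it is completed fails the run):
1. the spindle is lifted clear of the rest (height (world z) of spindle above 0.09 m), for 0.1 s.
2. both rod ends are at the bottom of the slots (z of each of rod_end_a, rod_end_b in the frame of stand below 0.0785 m and horizontal distance between spindle and stand below 0.024 m and angle between the y axis of spindle and the y axis of stand, either way round below 0.04 rad), for 0.2 s.
At the end, for the whole second after the job is handed in: Both rod ends are 71.5 to 78.5 mm above the table (75 mm when home), the spindle lies along the stand's y within 0.04 rad with its middle within 24 mm of the stand's centre, and it is at rest and released (all of step 2 and z of each of rod_end_a, rod_end_b in the frame of stand above 0.0715 m and linear speed of spindle below 0.02 m/s); the robot touches nothing.
It fails at once if the spindle is forced or jammed against the stand (over 30 N) (contact force between spindle and stand above 30 N).
It fails at once if the stand is struck by the arm (over 30 N) (contact force between the arm and stand above 30 N).
It fails at once if a bystander is disturbed (distance of any of bowl, stepblock, spatula, bottle from where it was at the start of the episode above 0.03 m).
It also fails if it takes over 48 s, if anything falls off the work surface, if the arm or the gripper's body presses on something with over 40 N, if the wrist force passes 120 N, or if a joint passes its speed limit or range.

### The arm

A 6-joint arm with a two-finger parallel gripper is mounted at the origin on the work surface. World frame = base frame: x ahead of the robot, y to its left, z up, the work surface at z = 0. Lengths are in mm, angles in degrees, forces in N, time in s.
With the tool pointing down it reaches from about 300 to 850 mm from the base axis. Payload 4.2 kg.
Tool frame: the origin (TCP) lies midway between the tips of the shut fingers; the grasp point (between the pads) lies 19 mm behind it; z points along the fingers, y is the line along which they close (so a half turn about z gives the same grasp; the last joint's range is limited). The gripper opens to 91 mm and grips with 3 to 60 N. Pads are 32 mm wide; open, the fingers measure 118 mm over their backs; the gripper's body (76 mm by 178 mm) begins 60 mm behind the grasp point.
Start: joints at [-77.98, 18.312, 89.639, -0, 72.044, -1.146], TCP at [130.977, -559.9, 213.976] pointing down, gripper open.
Joint ranges: [-177.97, 177.97], [-48.28, 115.42], [12.27, 149.76], [-77.06, 257.06], [2.81, 150.46], [-146.56, 146.56]. Speed limits (degrees/s): [147.25, 147.25, 180, 180, 180, 180].

### API

Orientations are given as [roll, pitch, yaw] about the fixed x, y, z axes, in that order (R = Rz(yaw) Ry(pitch) Rx(roll)).
In Python, from workcell import env gives the robot as it stands.
- The arm moves only by the tool jog_arm, never from a script. Its argument "steps" is one flat list of numbers, 5 for each row, row after row: the closure, from 0 (fully open) to 1 (shut), then the shift along the tool's x, y, z in cm, then the turn about the tool's z in degrees. A call has 1 to 20 rows; each row is the pose to reach, as a shift and turn from the pose commanded when the call began, along the tool's axes at that moment; what a row does not reach only later rows make up. A row lasts 1/10 s, in which the tool goes at most 50 mm and 8.59 degrees, less where a joint would pass 70% of its speed; a pose out of reach is approached as far as the arm can. A call with a gripper value outside its range is refused whole. The fingers move at their own pace and stop on an object; "force" is the grip in N (left out, the last holds). Time passes only in rows, so rows that repeat a pose let the fingers close. It gives the time, the measured TCP pose, the force and the opening at its end, in the units of the state.
- env.state(): the state, without advancing time (a new reading comes with each control period).
- env.grab_frame(name): name is "scene" or "top" or "wrist"; returns the picture (400x640x3 uint8, red, green, blue); there is no depth.
- env.camera_params(name): a dict with "fx", "fy", "cx", "cy" (pixels), "k1" (the pictures are not rectified: a ray, as slopes to the right and down, at radius r is drawn at 1 + k1 r^2 times it, then the intrinsics apply), "R" (3x3) and "t" (3): a world point X has camera coordinates R X + t. Camera axes: x right, y down, z forward; pixel columns grow to the right and rows downward; lengths in mm; the calibration is good to about 2 mm. A picture is of the moment at which its call begins: read the wrist's pose just before it. camera_params takes no time and is no camera call; for the wrist camera it gives the pose at the moment of the call.
- env.job_done(): hands the job in, once; it reports no verdict.
The state is a dict: "time_s": time; "qpos": joint angles; "qvel": joint speeds; "effort": joint torques, N m; "ee_pos": TCP position; "ee_rot": TCP orientation; "force": force on the tool from outside, world axes, zero at the start; "torque": the same for the moment, N m; "gripper_width": finger opening in mm.
Only numpy, scipy, OpenCV 4.12 (cv2) and the standard library are available. Lean on these libraries where they do the work, as an engineer would, in place of code of your own. Each camera call takes 0.05 s, during which the arm holds its last target. There are 200 camera calls.

## Working session

There is one attempt and no reset: what is moved stays moved. The work goes in short steps, Python scripts to look and compute and a tool call to move; the robot and the scene stay as the last step left them, time stands still between calls to the robot, and variables do not carry over. Pictures are saved under pics/ and viewed, on a budget of 10 in all, crops included, one or two more only if the job needs it, and the job is handed in when it is done.

Besides the shell and the picture viewer there is one more tool, called after "Request:" by a JSON object that holds its "method" and its "body", one argument or row to a line. jog_arm: Moves the arm, as the interface text tells. Its arguments: {"type":"object","properties":{"steps":{"type":"array","items":{"type":"number"}},"force":{"type":"number"}},"required":["steps"]}

```bash
mkdir -p pics; ls; python3 - <<'E'
from workcell import env
import cv2
for n in ("scene","top"):
    cv2.imwrite(f"pics/{n}0.png",env.grab_frame(n)[...,::-1])
    p=env.camera_params(n);print(n,p)
print(env.state())
E
```

```text
pics
scene {'fx': 469.3864805395572, 'fy': 469.3864805395572, 'cx': 326.77602347940694, 'cy': 204.66023332824392, 'k1': -0.09429920526200752, 'R': array([[ 0.15537204,  0.98784316, -0.005041  ],
       [ 0.72961397, -0.11819392, -0.67356785],
       [-0.66597521,  0.10097563, -0.7391082 ]]), 't': array([-141.32516879, -370.89538538, 1595.39483329])}
top {'fx': 464.3519761198327, 'fy': 464.3519761198327, 'cx': 316.3694052080249, 'cy': 200.62820187196763, 'k1': 0.04752411893784697, 'R': array([[ 1.80142601e-02, -9.99830537e-01,  3.79251073e-03],
       [-9.87834254e-01, -1.83838579e-02, -1.54419950e-01],
       [ 1.54463503e-01, -9.64610861e-04, -9.87998024e-01]]), 't': array([  55.96882048,  631.8812676 , 1413.20847382])}
{'time_s': 0.1, 'qpos': array([-7.79767203e+01,  1.83493265e+01,  8.96969291e+01,  8.25717498e-04,
        7.20449672e+01, -1.14655057e+00]), 'qvel': array([-0.11326751, -0.04927888, -0.1191517 , -0.05200783,  0.06706662,
        0.08746564]), 'effort': array([ 8.21661024e-05, -4.13333952e+01, -2.32510060e+01,  7.28723849e-02,
        4.22470970e-02, -5.32895967e-05]), 'ee_pos': array([ 130.91534748, -559.45160564,  213.20769322]), 'ee_rot': array([-1.79908811e+02, -2.61028586e-03,  1.31695730e+01]), 'force': array([ 0.16241792, -0.35987566,  0.48146683]), 'torque': array([-0.0296649 ,  0.00343981,  0.03578081]), 'gripper_width': 91.19882399258138}
```

View pics/top0.png

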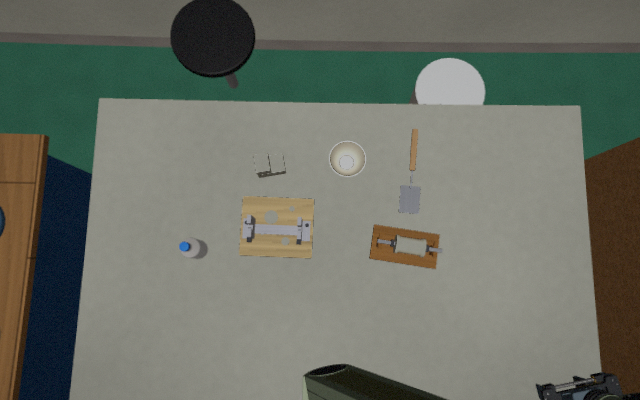

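View pics/scene0.png

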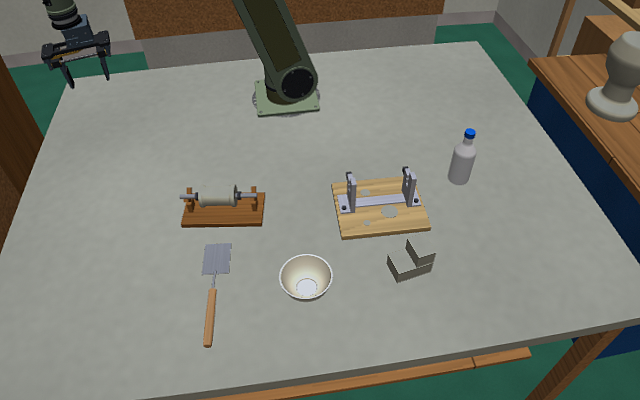

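The top view shows the rest foot, with corners about (374,225) to (437,269) and the rod from (377,241) to (441,250). The stand board's corners are about (243,198) to (312,258). I'll measure both next.

```bash
cat > h.py <<'E'
import numpy as np, cv2
from workcell import env
def ray(p,uv):
    K=np.array([[p['fx'],0,p['cx']],[0,p['fy'],p['cy']],[0,0,1.]])
    # drawn = s*(1+k1 r^2), same as cv2 model
    n=cv2.undistortPoints(np.array(uv,float).reshape(-1,1,2),K,np.array([p['k1'],0,0,0.]))[:,0]
    d=np.c_[n,np.ones(len(n))]@p['R']; o=-p['R'].T@p['t']
    return o,d
def onz(p,uv,z):
    o,d=ray(p,uv); return o+d*((z-o[2])/d[:,2])[:,None]
def proj(p,X):
    c=np.atleast_2d(X)@p['R'].T+p['t']; n=c[:,:2]/c[:,2:]
    n=n*(1+p['k1']*(n**2).sum(1,keepdims=True)); return n*[p['fx'],p['fy']]+[p['cx'],p['cy']]
def rot(yaw): return np.array([[np.cos(yaw),-np.sin(yaw)],[np.sin(yaw),np.cos(yaw)]])
E
python3 - <<'E'
from h import *
im=cv2.imread("pics/top0.png");p=env.camera_params("top")
hsv=cv2.cvtColor(im,cv2.COLOR_BGR2HSV)
for nm,(x0,y0,x1,y1),z in (("rest",(355,215,455,280),18),("stand",(225,185,330,270),18)):
    m=np.zeros(im.shape[:2],np.uint8); m[y0:y1,x0:x1]=(hsv[y0:y1,x0:x1,1]>75)*255
    m=cv2.morphologyEx(m,cv2.MORPH_OPEN,np.ones((3,3)))
    v,u=np.nonzero(m); X=onz(p,np.c_[u,v],z)[:,:2].astype(np.float32)
    r=cv2.minAreaRect(X); b=cv2.boxPoints(r)
    print(nm,r,b.round(1).tolist())
a=onz(p,[[377,241.5],[441,250]],60);print(a,np.degrees(np.arctan2(*(a[0]-a[1])[:2])))
# plates tops
cv2.imwrite("pics/z1.png",cv2.resize(im[190:275,230:450],None,fx=3.6,fy=3.6,interpolation=cv2.INTER_CUBIC))
E
```

```text
rest ((495.79864501953125, -212.48876953125), (209.1441192626953, 110.02836608886719), 82.18434143066406) [[427.1000061035156, -308.6000061035156], [536.0999755859375, -323.6000061035156], [564.5, -116.4000015258789], [455.5, -101.4000015258789]]
stand ((549.7547607421875, 193.0025634765625), (227.57102966308594, 187.6685028076172), 88.51921081542969) [[453.0, 81.69999694824219], [640.5999755859375, 76.80000305175781], [646.5, 304.29998779296875], [458.8999938964844, 309.20001220703125]]
[[ 505.09352322 -121.49088237   60.        ]
 [ 482.99713871 -317.15147958   60.        ]] 6.443240110541234
```

View pics/z1.png

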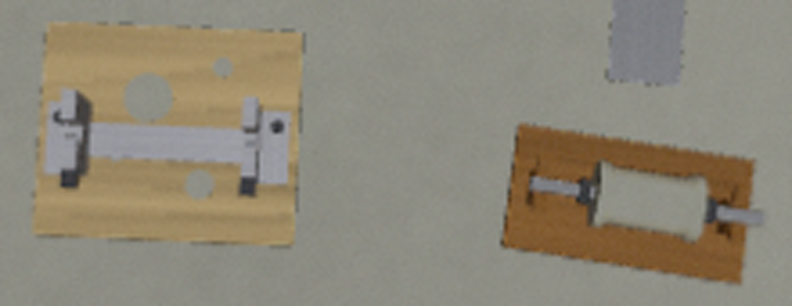

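The zoom shows the blank at about (650,200) in the crop. The rest yaw is about -7.8° and the stand yaw about -1.5°. I'm moving above the rest to look from close by.

Request:
{"method": "jog_arm", "body": {
  "steps": [0,43.4,-25.5,0,-69,0,43.4,-25.5,0,-69,0,43.4,-25.5,0,-69,0,43.4,-25.5,0,-69,0,43.4,-25.5,0,-69,0,43.4,-25.5,0,-69,0,43.4,-25.5,0,-69,0,43.4,-25.5,0,-69,0,43.4,-25.5,0,-69,0,43.4,-25.5,0,-69,0,43.4,-25.5,0,-69,0,43.4,-25.5,0,-69,0,43.4,-25.5,0,-69,0,43.4,-25.5,0,-69,0,43.4,-25.5,0,-69],
  "force": 40
}}

```text
time_s: 1.6
ee_pos: [494.6, -213.8, 214.1]
ee_rot: [-180.0, 0.0, 82.0]
force: [-0.8, -0.5, 0.1]
gripper_width: 90.8
```

```bash
python3 - <<'E'
from h import *
s=env.state();print(s['ee_pos'],s['ee_rot'],s['qpos'])
p=env.camera_params("wrist");im=env.grab_frame("wrist")[...,::-1];cv2.imwrite("pics/w1.png",im)
np.save("w1.npy",p,allow_pickle=True);print(p)
E
```

```text
[ 494.59952607 -213.81803426  214.05368447] [-1.79997952e+02  1.37572711e-02  8.20434311e+01] [-2.45934205e+01  1.50502136e+01  9.43206723e+01 -1.45941840e-02
  7.06271386e+01 -1.66320105e+01]
{'fx': 287.57218767419454, 'fy': 287.57218767419454, 'cx': 316.6373738165234, 'cy': 198.19640305045763, 'k1': -0.013079112080683507, 'R': array([[ 9.90509438e-01, -1.37443278e-01, -6.31834481e-04],
       [-1.32850125e-01, -9.58566495e-01,  2.51994284e-01],
       [-3.52405759e-02, -2.49518777e-01, -9.67728517e-01]]), 't': array([-519.89661487, -167.52613742,  354.09174469])}
```

View pics/w1.png

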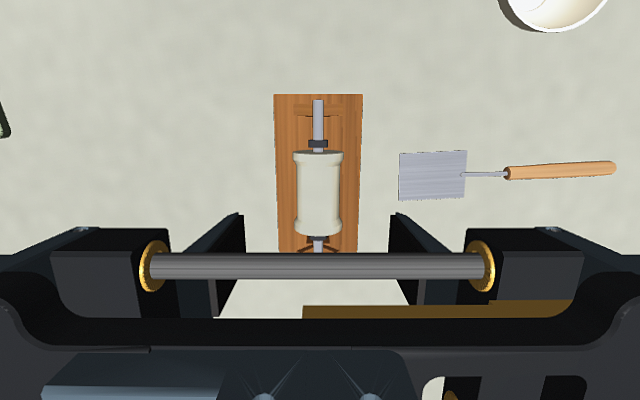

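The blank spans rows 152–236 around column 318. The rod's far end is at (318,99) and the collars are at rows 143 and 238. I'm extracting those numbers.

```bash
python3 - <<'E'
from h import *
im=cv2.imread("pics/w1.png");p=np.load("w1.npy",allow_pickle=True).item()
hsv=cv2.cvtColor(im,cv2.COLOR_BGR2HSV).astype(int)
for r in (104,112,120,128,134,143,165,185,205,243,247):
    row=hsv[r,270:370]; 
    m=np.flatnonzero(row[:,1]<85)
    print(r,m.min()+270,m.max()+270, onz(p,[[(m.min()+m.max())/2+270+.0,r]],60)[0].round(1))
print(hsv[94:104,318].tolist()); print(im[136:160,318].sum(1).tolist()); print(im[228:250,318].sum(1).tolist())
print(onz(p,[[318,99.5]],64),onz(p,[[318,139.5]],71),onz(p,[[318,148]],71))
E
```

```text
104 270 369 [ 510.8 -124.1   60. ]
112 270 369 [ 509.7 -132.3   60. ]
120 270 369 [ 508.6 -140.6   60. ]
128 270 369 [ 507.4 -149.    60. ]
134 270 369 [ 506.5 -155.3   60. ]
143 270 369 [ 505.2 -165.    60. ]
165 270 369 [ 501.9 -189.3   60. ]
185 270 369 [ 498.8 -212.3   60. ]
205 270 369 [ 495.6 -236.    60. ]
243 270 369 [ 489.1 -283.6   60. ]
247 270 369 [ 488.4 -288.8   60. ]
[[14, 187, 175], [14, 163, 167], [14, 158, 169], [14, 159, 172], [14, 170, 168], [12, 108, 130], [107, 32, 206], [110, 20, 192], [113, 16, 188], [114, 19, 189]]
[536, 539, 551, 523, 292, 187, 206, 209, 211, 203, 192, 278, 502, 557, 549, 522, 350, 236, 439, 630, 605, 601, 600, 599]
[597, 594, 595, 597, 594, 597, 611, 574, 343, 178, 200, 193, 250, 455, 575, 555, 549, 547, 548, 549, 547, 549]
[[ 509.78363055 -119.57211195   64.        ]] [[ 504.13480718 -160.42788214   71.        ]] [[ 502.90817098 -169.34452134   71.        ]]
```

```bash
python3 - <<'E'
from h import *
im=cv2.imread("pics/w1.png");p=np.load("w1.npy",allow_pickle=True).item()
hsv=cv2.cvtColor(im,cv2.COLOR_BGR2HSV).astype(int)
P=[]
for r in (104,112,120,128,134,165,185,205,244,247):
    m=np.flatnonzero(hsv[r,285:355,1]<85)+285
    m=m[(m>290)&(m<346)]
    X=onz(p,[[(m.min()+m.max())/2,r]],60)[0];print(r,m.min(),m.max(),X.round(1));P.append(X)
P=np.array(P);c=np.polyfit(P[:,1],P[:,0],1);print("x at -218",np.polyval(c,-218),"yaw",-np.degrees(np.arctan(c[0])))
print(onz(p,[[318,239.7]],71), onz(p,[[318,139.7]],71))
E
```

```text
104 313 323 [ 509.2 -123.8   60. ]
112 313 323 [ 508.1 -132.    60. ]
120 313 322 [ 506.4 -140.3   60. ]
128 313 322 [ 505.2 -148.7   60. ]
134 313 322 [ 504.4 -155.    60. ]
165 296 339 [ 499.7 -189.    60. ]
185 297 339 [ 497.1 -212.    60. ]
205 297 338 [ 493.2 -235.7   60. ]
244 313 322 [ 486.5 -284.6   60. ]
247 313 322 [ 485.9 -288.5   60. ]
x at -218 495.79804252045204 yaw -7.949234176818005
[[ 488.44461152 -274.49977643   71.        ]] [[ 504.10614474 -160.63623174   71.        ]]
```

Request:
{"method": "jog_arm", "body": {
  "steps": [0,-0.37,0.19,3,0,0,-0.37,0.19,6,0,0,-0.37,0.19,9,0,0,-0.37,0.19,12,0,0,-0.37,0.19,14,0,0,-0.37,0.19,16,0,0,-0.37,0.19,17,0,0,-0.37,0.19,17.3,0,0,-0.37,0.19,17.3,0,0,-0.37,0.19,17.3,0,1,-0.37,0.19,17.3,0,1,-0.37,0.19,17.3,0,1,-0.37,0.19,17.3,0,1,-0.37,0.19,17.3,0,1,-0.37,0.19,17.3,0,1,-0.37,0.19,17.3,0,1,-0.37,0.19,17.3,0,1,-0.37,0.19,17.3,0],
  "force": 40
}}

```text
time_s: 3.45
ee_pos: [495.5, -216.4, 40.7]
ee_rot: [-179.8, -0.0, 82.2]
force: [-5.1, -0.7, 2.6]
gripper_width: 49.5
```

Gripped at 49.5 mm. Lifting, then carrying it to the -x side above the stand.

Request:
{"method": "jog_arm", "body": {
  "steps": [1,0,0,-0.5,0,1,0,0,-1.5,0,1,0,0,-3,0,1,0,0,-5,0,1,0,0,-7,0,1,0,0,-9,0,1,0,0,-11,0,1,0,0,-12.5,0,1,0,0,-13,0,1,0,0,-13,0]
}}

```text
time_s: 4.45
ee_pos: [497.7, -216.8, 171.9]
ee_rot: [179.8, 0.0, 82.2]
force: [-0.5, -0.4, -2.1]
gripper_width: 49.2
```

Request:
{"method": "jog_arm", "body": {
  "steps": [1,1,-0.1,0,0,1,3,-0.3,0,0,1,6,-0.7,0,-1,1,9,-1,0,-2,1,12,-1.4,0,-2,1,15,-1.7,0,-3,1,18,-2,0,-3,1,21,-2.4,0,-4,1,24,-2.7,0,-4,1,27,-3.1,0,-5,1,30,-3.4,0,-5,1,33,-3.7,0,-6,1,36,-4.1,0,-6.3,1,38.5,-4.4,0,-6.3,1,40,-4.5,0,-6.3,1,40.7,-4.6,0,-6.3,1,40.7,-4.6,0,-6.3,1,40.7,-4.6,0,-6.3,1,40.7,-4.6,0,-6.3]
}}

```text
time_s: 6.35
ee_pos: [506.7, 191.8, 170.9]
ee_rot: [-180.0, 0.0, 88.4]
force: [0.7, 0.4, -1.9]
gripper_width: 49.5
```

```bash
python3 - <<'E'
from h import *
s=env.state();print(s['ee_pos'],s['ee_rot'],s['force'],s['torque'],s['gripper_width'])
p=env.camera_params("wrist");im=env.grab_frame("wrist")[...,::-1];cv2.imwrite("pics/w2.png",im)
np.save("w2.npy",p,allow_pickle=True)
E
```

```text
[506.72100386 191.77848613 170.87019496] [-1.79987546e+02  3.15127470e-02  8.83982766e+01] [ 0.66597674  0.38242319 -1.86085375] [-0.02333033 -0.09951803  0.01107467] 49.53400622657987
```

View pics/w2.png

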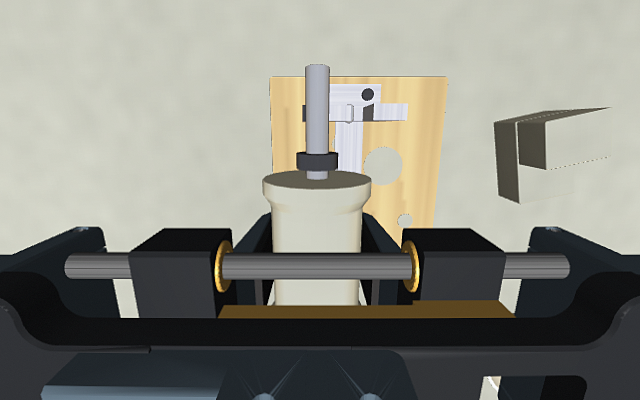

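The far plate is visible at rows 103–122. The cheek is around columns 372–407 and the slot around 345–355. I'll zoom in to read the edges.

```bash
python3 - <<'E'
from h import *
im=cv2.imread("pics/w2.png")
cv2.imwrite("pics/z2.png",cv2.resize(im[60:160,260:460],None,fx=4,fy=4,interpolation=cv2.INTER_CUBIC))
E
```

```text
(no output)
```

View pics/z2.png

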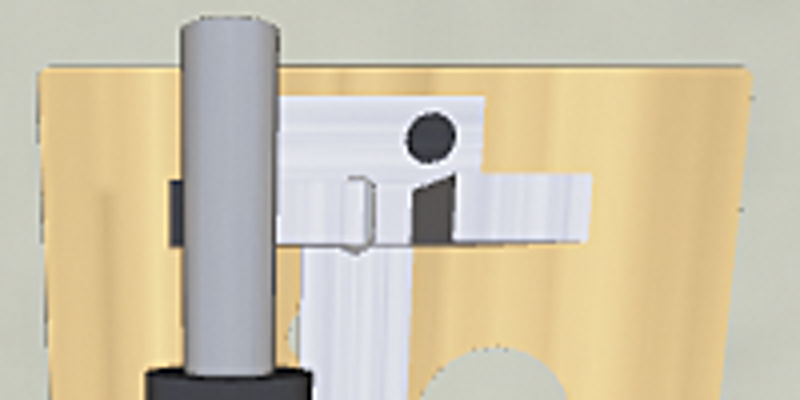

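The zoom puts the cheek's top face at crop columns 456–590, rows 175–242. The dark inner face is at 412–455 and the catch nose at 347–374. I'll cast the cheek edge at z=121.

```bash
python3 - <<'E'
from h import *
p=np.load("w2.npy",allow_pickle=True).item()
f=lambda u,v:[u/4+260-.4,v/4+60-.4]
for n,uv,z in (("cheek -x top",f(456,208),121),("cheek +x top",f(590,208),121),("cheek top y far/near",f(520,175),121),("",f(520,242),121),("nose/lip edge",f(358,210),97),("nose tip",f(374,210),83),("board TL",f(42,66),18),("board TR",f(747,66),18),("rod end top",f(230,16),194),("rodL",f(184,200),190),("rodR",f(275,200),190),("rodL",f(186,360),190),("rodR",f(272,360),190)):
    print(n,onz(p,[uv],z)[0].round(1))
E
```

```text
cheek -x top [551.4 269.8 121. ]
cheek +x top [576.1 269.2 121. ]
cheek top y far/near [563.  275.3 121. ]
 [563.4 263.5 121. ]
nose/lip edge [536.  270.8  97. ]
nose tip [541.  271.1  83. ]
board TL [461.8 312.   18. ]
board TR [646.8 307.2  18. ]
rod end top [510.3 290.  194. ]
rodL [504.  269.5 190. ]
rodR [515.5 269.1 190. ]
rodL [503.5 249.5 190. ]
rodR [514.7 249.2 190. ]
```

The slot middle is near x≈542.5 at the centre, and the stand centre is about (550.5,194.5). I'm lowering to axis height ~112 mm, above the lips and 10 mm short of the slot.

Request:
{"method": "jog_arm", "body": {
  "steps": [1,0.1,0.5,0,0,1,0.3,1.5,0.5,0,1,0.4,2.2,1.5,0,1,0.47,2.5,3,0,1,0.47,2.5,4.5,0,1,0.47,2.5,6,0,1,0.47,2.5,7,0,1,0.47,2.5,7.6,0,1,0.47,2.5,7.8,0,1,0.47,2.5,7.8,0,1,0.47,2.5,7.8,0,1,0.47,2.5,7.8,0]
}}

```text
time_s: 7.6
ee_pos: [532.3, 197.0, 93.6]
ee_rot: [179.9, -0.0, 88.5]
force: [0.4, 0.6, -2.3]
gripper_width: 49.6
```

```bash
python3 - <<'E'
from h import *
s=env.state();print(s['ee_pos'],s['ee_rot'],s['force'],s['torque'],s['gripper_width'])
E
```

```text
[532.31048463 196.96818196  93.60652076] [ 1.79921617e+02 -2.44144993e-02  8.84676147e+01] [ 0.43248836  0.61810581 -2.29410621] [-0.01329215 -0.04646978 -0.00423918] 49.58333388507424
```

Request:
{"method": "jog_arm", "body": {
  "steps": [1,0,0.2,0,0,1,0,0.4,0,0,1,0,0.55,0,0,1,0,0.7,0,0,1,0,0.7,0,0,1,0,0.7,0,0]
}}

```text
time_s: 8.2
ee_pos: [538.8, 196.6, 92.8]
ee_rot: [-180.0, 0.0, 88.5]
force: [-0.2, 0.5, -3.1]
gripper_width: 49.7
```

Request:
{"method": "jog_arm", "body": {
  "steps": [1,0,0.1,0,0,1,0,0.2,0,0,1,0,0.3,0,0,1,0,0.3,0,0]
}}

```text
time_s: 8.6
ee_pos: [542.1, 196.6, 92.9]
ee_rot: [180.0, -0.0, 88.5]
force: [-0.2, 0.5, -2.7]
gripper_width: 49.4
```

Request:
{"method": "jog_arm", "body": {
  "steps": [1,0,0.05,0,0,1,0,0.1,0,0,1,0,0.1,0,0,1,0,0.1,0,0]
}}

```text
time_s: 9.0
ee_pos: [542.5, 196.5, 92.8]
ee_rot: [-180.0, 0.0, 88.5]
force: [-0.5, -0.0, -2.1]
gripper_width: 49.1
```

Request:
{"method": "jog_arm", "body": {
  "steps": [1,0,0.05,0,0,1,0,0.1,0,0,1,0,0.1,0,0,1,0,0.1,0,0]
}}

```text
time_s: 9.4
ee_pos: [542.6, 196.5, 92.8]
ee_rot: [-179.9, 0.0, 88.5]
force: [-5.9, 1.1, -0.4]
gripper_width: 49.6
```

```bash
python3 - <<'E'
from h import *
s=env.state();print(s['ee_pos'],s['force'],s['torque'])
E
```

```text
[542.62575008 196.49510134  92.75848676] [-5.92173698  1.130854   -0.41814455] [0.12769361 0.79650085 0.15816435]
```

Request:
{"method": "jog_arm", "body": {
  "steps": [1,0,0.05,0,0,1,0,0.05,0,0,1,0,0.05,0,0]
}}

```text
time_s: 9.7
ee_pos: [542.6, 196.5, 92.7]
ee_rot: [-179.8, 0.0, 88.5]
force: [-5.5, 1.2, 1.2]
gripper_width: 49.2
```

```bash
python3 - <<'E'
from h import *
s=env.state();print(s['ee_pos'],s['force'],s['torque'])
E
```

```text
[542.62189062 196.49299212  92.72937957] [-5.49299927  1.15469031  1.19528236] [0.19106113 0.95334809 0.15781082]
```

Both cheeks touched at ee x ≈542.6 with about 5.5 N and little yaw moment. I'm backing off to the slot middle.

Request:
{"method": "jog_arm", "body": {
  "steps": [1,0,-0.1,0,0,1,0,-0.25,0,0,1,0,-0.25,0,0,1,0,-0.25,0,0]
}}

```text
time_s: 10.1
ee_pos: [542.5, 196.6, 93.0]
ee_rot: [179.9, -0.0, 88.5]
force: [-0.5, 0.2, -2.5]
gripper_width: 49.5
```

```bash
python3 - <<'E'
from h import *
s=env.state();print(s['ee_pos'],s['ee_rot'],s['force'],s['torque'])
E
```

```text
[542.52443153 196.56881911  93.03599735] [ 1.79922434e+02 -7.90534676e-03  8.84583702e+01] [-0.50330135  0.22512628 -2.47147311] [ 0.00585013 -0.03667629  0.02661783]
```

Request:
{"method": "jog_arm", "body": {
  "steps": [1,0,-0.06,0.2,0,1,0,-0.06,0.5,0,1,0,-0.06,0.7,0,1,0,-0.06,0.8,0,1,0,-0.06,0.9,0,1,0,-0.06,1.0,0,1,0,-0.06,1.1,0,1,0,-0.06,1.1,0]
}}

```text
time_s: 10.9
ee_pos: [541.2, 196.5, 81.8]
ee_rot: [-180.0, 0.0, 88.5]
force: [0.3, 0.5, -2.1]
gripper_width: 49.2
```

Request:
{"method": "jog_arm", "body": {
  "steps": [1,0,0,0.1,0,1,0,0,0.2,0,1,0,0,0.3,0,1,0,0,0.4,0,1,0,0,0.4,0]
}}

```text
time_s: 11.4
ee_pos: [541.1, 196.5, 77.7]
ee_rot: [-180.0, 0.0, 88.5]
force: [0.5, 0.7, -2.5]
gripper_width: 49.7
```

```bash
python3 - <<'E'
from h import *
s=env.state();print(s['ee_pos'],s['ee_rot'],s['force'],s['torque'])
E
```

```text
[541.13596745 196.53108476  77.72770042] [-1.79979698e+02  1.36934682e-02  8.84675705e+01] [ 0.50640381  0.68465619 -2.47275332] [-0.06538974 -0.06815699 -0.04598368]
```

The rod is in the slots with no contact force. Now pressing past the catches in small steps.

Request:
{"method": "jog_arm", "body": {
  "steps": [1,0,0,0.2,0,1,0,0,0.4,0,1,0,0,0.6,0,1,0,0,0.7,0,1,0,0,0.8,0,1,0,0,0.9,0]
}}

```text
time_s: 12.0
ee_pos: [542.6, 196.8, 69.7]
ee_rot: [179.8, -0.0, 88.5]
force: [1.5, -0.7, 2.7]
gripper_width: 49.6
```

Request:
{"method": "jog_arm", "body": {
  "steps": [1,0,0,0.1,0,1,0,0,0.2,0,1,0,0,0.3,0,1,0,0,0.3,0]
}}

```text
time_s: 12.4
ee_pos: [542.7, 196.9, 67.4]
ee_rot: [179.8, -0.1, 88.5]
force: [2.3, -0.5, 6.3]
gripper_width: 49.1
```

Request:
{"method": "jog_arm", "body": {
  "steps": [1,0,0,0.1,0,1,0,0,0.2,0,1,0,0,0.3,0,1,0,0,0.3,0]
}}

```text
time_s: 12.8
ee_pos: [542.6, 196.9, 63.2]
ee_rot: [179.8, -0.0, 88.5]
force: [5.0, -0.0, -0.1]
gripper_width: 49.4
```

```bash
python3 - <<'E'
from h import *
s=env.state();print(s['ee_pos'],s['ee_rot'],s['force'],s['torque'])
E
```

```text
[542.5989257  196.94822041  63.16795731] [ 1.79829033e+02 -4.98002019e-02  8.84713222e+01] [ 4.95753926e+00 -1.18768590e-04 -1.15619187e-01] [ 0.14839918 -0.86258368  0.09184587]
```

Request:
{"method": "jog_arm", "body": {
  "steps": [1,0,0,0.1,0,1,0,0,0.2,0,1,0,0,0.3,0,1,0,0,0.4,0,1,0,0,0.5,0,1,0,0,0.5,0]
}}

```text
time_s: 13.4
ee_pos: [541.0, 196.4, 56.7]
ee_rot: [-179.9, 0.0, 88.5]
force: [6.0, 0.7, -5.9]
gripper_width: 49.0
```

Request:
{"method": "jog_arm", "body": {
  "steps": [1,0,0,0.07,0,1,0,0,0.14,0,1,0,0,0.2,0,1,0,0,0.2,0]
}}

```text
time_s: 13.8
ee_pos: [540.5, 196.3, 55.9]
ee_rot: [-179.9, 0.0, 88.5]
force: [1.6, -0.7, -1.8]
gripper_width: 49.4
```

```bash
python3 - <<'E'
from h import *
s=env.state();print(s['ee_pos'],s['ee_rot'],s['force'],s['torque'])
E
```

```text
[540.47249449 196.30428914  55.88691293] [-1.79909088e+02  3.96135363e-02  8.84734490e+01] [ 1.63687362 -0.72962575 -1.75526871] [-0.10960919 -0.30607205  0.1447868 ]
```

Request:
{"method": "jog_arm", "body": {
  "steps": [1,0,0,0.05,0,1,0,0,0.1,0,1,0,0,0.1,0,1,0,0,0.1,0]
}}

```text
time_s: 14.2
ee_pos: [540.5, 196.3, 55.7]
ee_rot: [-179.9, 0.0, 88.5]
force: [-1.0, -0.6, 5.9]
gripper_width: 49.5
```

```bash
python3 - <<'E'
from h import *
s=env.state();print(s['ee_pos'],s['force'],s['torque'])
cv2.imwrite("pics/w3.png",env.grab_frame("wrist")[...,::-1])
np.save("w3.npy",env.camera_params("wrist"),allow_pickle=True)
E
```

```text
[540.48833238 196.33810116  55.72164504] [-0.99272432 -0.59114593  5.88714602] [-0.26345449  0.16524015  0.16520639]
```

View pics/w3.png

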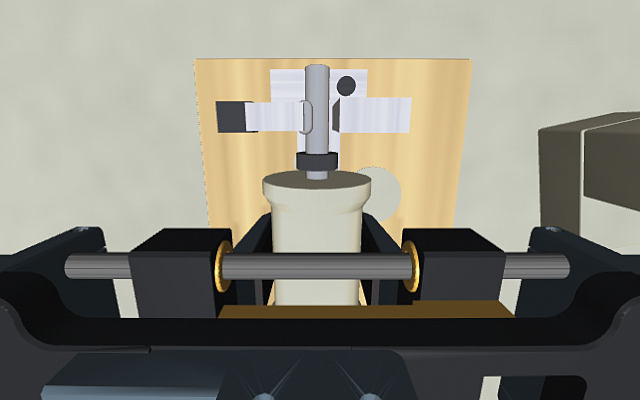

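The rod (column 317) sits in the far slot below the catch nose at (307,117). The height has stopped at 55.7 (axis ~75 mm) with the bottom reacting. Releasing and retreating straight up.

Request:
{"method": "jog_arm", "body": {
  "steps": [0.3,0,0,0,0,0,0,0,0,0,0,0,0,0,0,0,0,0,0,0,0,0,0,0,0,0,0,0,0,0,0,0,0,0,0,0,0,0,0,0,0,0,0,-0.5,0,0,0,0,-2,0,0,0,0,-4,0,0,0,0,-7,0,0,0,0,-10,0,0,0,0,-13,0,0,0,0,-15,0,0,0,0,-16,0,0,0,0,-16,0,0,0,0,-16,0]
}}

```text
time_s: 16.05
ee_pos: [540.7, 196.4, 214.0]
ee_rot: [-179.9, 0.0, 88.5]
force: [0.2, -0.5, -0.1]
gripper_width: 91.3
```

Request:
{"method": "jog_arm", "body": {
  "steps": [0,-3,0,0,0,0,-7,0,0,0,0,-11,0,0,0,0,-13,0,-1,0,0,-14,0,-2,0,0,-14,0,-2,0,0,-14,0,-2,0]
}}

```text
time_s: 16.75
ee_pos: [537.5, 57.4, 234.5]
ee_rot: [-180.0, -0.0, 88.5]
force: [0.4, 0.4, 0.2]
gripper_width: 91.0
```

```bash
python3 - <<'E'
from h import *
s=env.state();print(s['time_s'],s['ee_pos'],s['force'],s['gripper_width'])
p=env.camera_params("wrist");im=env.grab_frame("wrist")[...,::-1].copy()
np.save("w4.npy",p,allow_pickle=True);cv2.imwrite("pics/w4raw.png",im)
t=env.grab_frame("scene")[...,::-1][140:250,310:450]
t=cv2.resize(t,(509,400),interpolation=cv2.INTER_CUBIC)
cv2.imwrite("pics/w4.png",np.hstack([im[40:300,180:470],cv2.resize(t,(331,260))]))
E
```

```text
16.75 [537.52578881  57.37089745 234.52963149] [0.38058014 0.41636106 0.24265825] 91.02312227641319
```

View pics/w4.png

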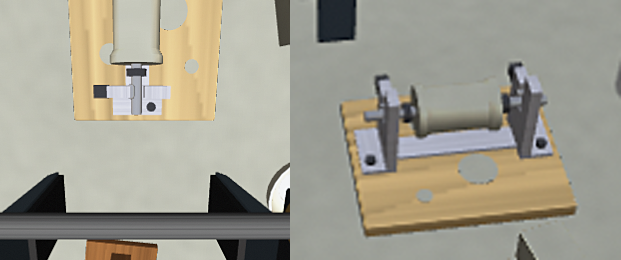

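The combined view shows the spindle in both slots with the collars between the plates. Its rod ends are at about (345,189) and (419,183) in the scene camera. I'll check those against the home-height prediction.

```bash
python3 - <<'E'
from h import *
p=env.camera_params("scene"); d=np.array([.026,1,0])
for z in (75,88): print(z,[proj(p,np.array([541.5,195,z])+s*100*d)[0].round(1) for s in (-1,1)])
w=np.load("w4.npy",allow_pickle=True).item(); im=cv2.imread("pics/w4raw.png")
for z in (75,88): print("wrist end a",z,proj(w,np.array([541.5,195,z])-100*d).round(1))
s=env.grab_frame("scene")[...,::-1]
cv2.imwrite("pics/z5.png",cv2.resize(s[165:205,330:430],None,fx=8,fy=8,interpolation=cv2.INTER_CUBIC))
E
```

```text
75 [array([340.9, 189.1]), array([417.5, 181.7])]
88 [array([341. , 185.5]), array([418.2, 178.1])]
wrist end a 75 [[316.5 153.5]]
wrist end a 88 [[316.5 154.7]]
```

View pics/z5.png

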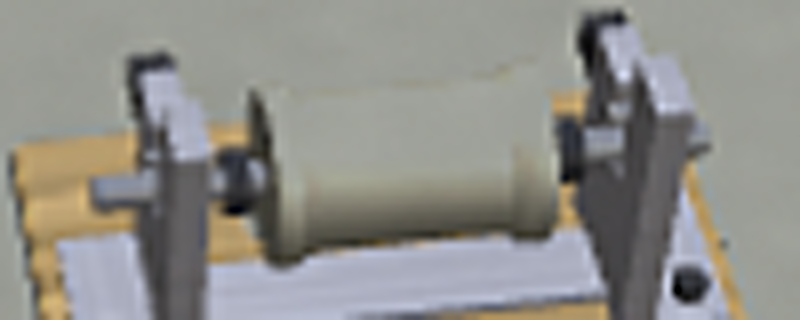

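The rod ends are at (341.5,189.0) and (418.5,182.5). The prediction for home height is (340.9,189.1) and (417.5,181.7), so both ends are home and level.

```bash
python3 - <<'E'
from workcell import env
print(env.job_done())
E
```

```text
the job is handed in; nothing more can be done
None
```

The spindle is in the turning stand with both rod ends at the bottom of their slots. It is released, and I handed the job in at about 17 s of the 48 s allowed; no verdict was reported.

- **How it went:** I gripped the blank at its middle and lifted it off the rest. I found the slots by sight, then by touching both cheeks with about 6 N. I lowered the rod into the slots and pressed it past the catches; the highest vertical reading there was about 6 N (about 9 N above its hanging weight).
- **Seating:** The downward motion stopped with the rod's axis at about 75 mm and about 8 N of reaction from the slot bottom.
- **Forces:** Every reading stayed well under the 30 N limit, but I only read forces at the end of each move, so brief peaks in between were not seen.
- **Last checks:** After release, both rod ends in the scene picture were within about 1 pixel of where a level rod at 75 mm should appear. At 88 mm, still on the catches, they would have been about 4 pixels off. The collars were between the plates, and the arm was clear with no force reading.
- **Not checked:** I did not measure the bowl, stepblock, spatula and bottle again at the end, but the arm did not go near them.
- **Minor disagreement:** My two estimates of the stand's centre differed by about 2 mm, well inside the tolerance.
- **Budget:** I viewed 9 of the 10 pictures.

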